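Clear the fixture plate and hold the tube block against its sprung stop

ROBOT

A 6-joint arm with a two-finger parallel gripper is mounted at the origin on the work surface. World frame = base frame: x ahead of the robot, y to its left, z up, the work surface at z = 0. Lengths are in m, angles in degrees, forces in N, time in s.
With the tool pointing down it reaches from about 0.4 to 0.825 m from the base axis. Payload 7 kg.
Tool frame: the origin (TCP) lies midway between the tips of the shut fingers; the grasp point (between the pads) lies 19 mm behind it (ctrl.grip_point_offset is the distance from the TCP to the grasp point, in m); x points along the fingers, y is the direction in which the jaws open and shut, and the axes are right-handed (so a half turn about x gives the same grasp; the last joint's range is limited). The gripper opens to 88 mm and grips with 3 to 60 N. Pads are 19 mm wide; open, the fingers measure 130 mm over their backs; the gripper's body (78 mm by 193 mm) begins 47 mm behind the grasp point.
Start: joints at [79.876, 20.546, 0.682, 0, -70.136, -16.507], TCP at [0.303, 0.603, 0.227] pointing down, gripper open.
Joint ranges: [-176.03, 176.03], [-82.01, 121.73], [-58.28, 71.71], [-173.87, 95.51], [-174.79, -0.11], [-173.66, 173.66]. Speed limits (degrees/s): [136.94, 136.94, 172.46, 180, 180, 180].

INTERFACE

Orientations are given as [roll, pitch, yaw] about the fixed x, y, z axes, in that order (R = Rz(yaw) Ry(pitch) Rx(roll)).
In Python, from plant import ctrl gives the robot as it stands.
- The arm moves only by the tool drive_tool, never from a script. Its argument "plan" is a list of rows, each a list of 3 entries, a list of its own where there are three numbers: the shift along the tool's x, y, z in m, then the turn, a rotation vector about the tool's x, y, z in degrees, then the opening, from 0 (shut) to 1 (fully open). In form: [[[dx, dy, dz], [wx, wy, wz], grip], ...]. A call has 1 to 20 rows; each row is the pose to reach, as a shift and turn from the pose measured when the call began, along the tool's axes at that moment; what a row does not reach only later rows make up. A row lasts 1/12 s, in which the tool goes at most 41.7 mm and 7.16 degrees, less where a joint would pass 70% of its speed; a pose out of reach is approached as far as the arm can. A call with a gripper value outside its range is refused whole. The fingers move at their own pace and stop on an object; the grip force is fixed at half the most. Time passes only in rows, so rows that repeat a pose let the fingers close. It gives the time, the measured TCP pose, the force and the opening at its end, in the units of the state.
- ctrl.get_obs(): the state, without advancing time (a new reading comes with each control period).
- ctrl.snapshot(name): name is "scene" or "top" or "wrist"; returns the picture (480x640x3 uint8, blue, green, red); there is no depth.
- ctrl.get_calibration(name): a dict with "fx", "fy", "cx", "cy" (pixels), "R" (3x3) and "t" (3): a world point X has camera coordinates R X + t. Camera axes: x right, y down, z forward; pixel columns grow to the right and rows downward; lengths in m; the calibration is good to about 2 mm. The wrist camera is an equidistant fisheye: a pixel r from the principal point sees the ray r / f radians off the axis. A picture is of the moment at which its call begins: read the wrist's pose just before it. get_calibration takes no time and is no camera call; for the wrist camera it gives the pose at the moment of the call.
- ctrl.close_job(): hands the job in, once; it reports no verdict.
Trained networks look in the newest picture that a camera, given by its name, has taken for a name from the list of things; names that differ only in an ending like _2 or _b are one class to them, and where a whole thing is asked for, a point or a joint stands for the part that bears it (a point fixed in the world has none). Each returns a list of dicts, best first, with "confidence" (0 to 1); they miss things now and then, are a little off and sometimes report something else, mostly with a low value. They report only what shows in the picture. A call takes as long as a camera call.
- ctrl.cut_out(camera, name): "pixels" (480x640 bool, what is visible of it) and "pixel" ([column, row] in pixels, amid what is visible of it).
- ctrl.landmark_of(camera, name): "pixel" ([column, row] in pixels: a listed point, or the origin of a listed thing).
The state is a dict: "clock": time; "joint_pos": joint angles; "qvel": joint speeds; "tau": joint torques, N m; "tool_pos": TCP position; "orientation": TCP orientation; "force": force on the tool from outside, world axes, zero at the start; "moment": the same for the moment, N m; "opening": finger opening in m.
Only numpy, scipy, OpenCV 4.12 (cv2) and the standard library are available. Lean on these libraries where they do the work, as an engineer would, in place of code of your own. Each camera call takes 0.05 s, during which the arm holds its last target. There are 200 camera calls.

TASK

Grip the white scraper block and sweep the three loose metal offcuts off the dark plate onto the bench with it (not with the fingers or the tube block), then put the scraper back down on the bench. Set the aluminium tube block flat on the plate, lengthwise and centred in front of the sprung stop bar, and press its end squarely and steadily against the bar, about 9 N, which pushes the bar about half-way in (never harder than 20 N). Finish while still holding it pressed there, so that a colleague can screw it down, and leave the other things on the bench alone.

Things in the scene. Friction and masses are not known exactly. Their poses are not given: they have to be found in the camera images.
- plate: fixed dark steel plate lying on the bench, 300 (x) x 200 (y) x 14 mm high, with a sprung stop at its far end. Origin: centre of its underside, on the bench. Its x axis points along the plate towards the stop (the direction of pressing), y across it, z up. Behind the stop stands a fixed aluminium bracket, 100 mm wide and 60 mm high above the bench, from 132 to 148 mm along x
- plate_top (a point): centre of the plate's top surface, 14 mm above the bench; axes as the plate
- stop_bar (a joint): how far the sprung stop bar is pushed in, in m, along the plate's x: 0 = free, 0.022 = end of travel. Spring stiffness 800 N/m without preload: 0.011 is half-way in and 9 N
- stop_face (a point): centre of the front face of the stop bar, which moves with the bar. The bar is aluminium, 90 mm wide (y), 14 mm thick, 36 mm high, its underside 2 mm above the plate. Free, the face lies 70 mm from the plate's centre along the plate's x, on its centre line (y = 0), and looks towards the plate's -x
- block_center (a point): centre (half-way up) of the tube block: a solid aluminium block, 110 (x) x 50 (y) x 50 mm (z), about 0.45 kg, with two rows of four dark tube holes in its top. It starts upright on the bench, on one side of the plate; x along its length, z up
- scraper_center (a point): centre (half-way up) of the scraper: a white plastic block with a black rubber foot, 130 (x) x 22 (y) x 50 mm (z), 0.14 kg. It starts standing on its foot on the bench, on the other side of the plate from the tube block; x along its length, z up
- chip1_center (a point): centre of offcut 1: a loose aluminium chip, 24 x 18 x 9 mm, 10 g, lying flat on the plate in front of the stop; the three are alike
- chip2_center (a point): centre of offcut 2: a loose aluminium chip, 24 x 18 x 9 mm, 10 g, lying flat on the plate in front of the stop; the three are alike
- chip3_center (a point): centre of offcut 3: a loose aluminium chip, 24 x 18 x 9 mm, 10 g, lying flat on the plate in front of the stop; the three are alike
- bottle_a: bystander: glass bottle with blue cap, 72 mm across, 150 mm tall, at the back left; origin at the centre of its underside
- bottle_b: bystander: glass bottle with paper label and blue cap, 60 mm across, 120 mm tall, at the back right; origin at the centre of its underside
- jar: bystander: small white jar, 50 mm across, 60 mm tall, right; origin at the centre of its underside
- beaker: bystander: open glass beaker, 70 mm across, 85 mm tall, right; origin at the centre of its underside
- tipbox: bystander: grey pipette-tip box with clear lid, 120 x 80 x 64 mm, left; origin at the centre of its underside
- tweezers: bystander: steel tweezers lying flat, 125 mm long, 6 mm high, back left; origin at the centre of its underside
- pen: bystander: black marker pen lying flat, 130 mm long, 13 mm high, left, near the robot; origin at the centre of its underside

How it is judged (in metres and radians):
On the way, in this order (a step that is already met when the one before it is completed fails the run):
1. the scraper, held in the gripper, pushes the offcuts (contact force between the fingers and scraper above 1 N and (contact force between scraper and chip1 above 0.02 N or contact force between scraper and chip2 above 0.02 N or contact force between scraper and chip3 above 0.02 N)).
2. all three offcuts are off the plate, on the bench (height (world z) of chip1_center between -0.02 and 0.014 m and height (world z) of chip2_center between -0.02 and 0.014 m and height (world z) of chip3_center between -0.02 and 0.014 m), for 0.2 s.
3. the scraper is back on the bench and the tube block is pressed against the stop bar, square, centred and flat on the plate (height (world z) of scraper_center between 0 and 0.03 m and contact force between each of the arm, the fingers and scraper below 0.1 N and contact force between block and stop_bar between 4.5 and 14 N and value of joint stop_bar between 0.005 and 0.018 m and angle between the x axis of block_center and the x axis of plate, either way round below 0.08 rad and angle between block_center's own z axis and vertical below 0.06 rad and y of block_center in the frame of plate_top between -0.01 and 0.01 m and z of block_center in the frame of plate_top below 0.029 m and contact force between the fingers and block above 3 N), for 0.5 s.
At the end, for the whole second after the job is handed in: Gripper holding the block (over 3 N) on the stop with 4.5 to 14 N, bar 5 to 18 mm in; block square within 0.08 rad, tilt under 0.06 rad, within 10 mm of the centre line, at most 4 mm above the plate; at rest; offcuts on the bench off the plate; scraper on the bench, untouched (all of step 2 and all of step 3 and linear speed of each of block, scraper below 0.02 m/s); the arm keeps its last pose, push and grip.
It fails at once if the tube block is pressed against the stop bar with more than 20 N (contact force between block and stop_bar above 20 N).
It fails at once if an offcut is touched by the gripper or arm, or pushed by the tube block ((contact force between the fingers and chip1 above 0.5 N or contact force between the fingers and chip2 above 0.5 N or contact force between the fingers and chip3 above 0.5 N) or (contact force between the arm and chip1 above 0.5 N or contact force between the arm and chip2 above 0.5 N or contact force between the arm and chip3 above 0.5 N) or (contact force between block and chip1 above 0.5 N or contact force between block and chip2 above 0.5 N or contact force between block and chip3 above 0.5 N)).
It fails at once if a bystander is moved more than 30 mm (distance of any of bottle_a, bottle_b, jar, beaker, tipbox, tweezers, pen from where it was at the start of the episode above 0.03 m).
It also fails if it takes over 72 s, if anything falls off the work surface, if the arm or the gripper's body presses on something with over 40 N, if the wrist force passes 120 N, or if a joint passes its speed limit or range.

## Working session

There is one attempt and no reset: what is moved stays moved. The work goes in short steps, Python scripts to look and compute and a tool call to move; the robot and the scene stay as the last step left them, time stands still between calls to the robot, and variables do not carry over. Pictures are saved under pics/ and viewed, about 8 in all and at most 12, crops included, and the job is handed in when it is done.

Besides the shell and the picture viewer there is one more tool, called after ">>>" by a JSON object that holds its "method" and its "body", one argument or row to a line. drive_tool: Moves the arm, as the interface text tells. Its arguments: {"type":"object","properties":{"plan":{"type":"array","items":{"type":"array"}}},"required":["plan"]}

```bash
mkdir -p pics
cat > h.py <<'E'
import numpy as np, cv2
from scipy.spatial.transform import Rotation as Ro
from plant import ctrl
def ray(cam,px,cal=None):
    c=cal or ctrl.get_calibration(cam); R=np.array(c['R']);t=np.array(c['t'])
    u=(px[0]-c['cx'])/c['fx'];v=(px[1]-c['cy'])/c['fy']
    if cam=='wrist':
        r=np.hypot(u,v);d=np.array([u/r*np.sin(r),v/r*np.sin(r),np.cos(r)]) if r>1e-9 else np.array([0,0,1.])
    else: d=np.array([u,v,1.])
    return -R.T@t, R.T@d
def onz(cam,px,z,cal=None):
    o,d=ray(cam,px,cal); return o+d*(z-o[2])/d[2]
def proj(cam,X):
    c=ctrl.get_calibration(cam);p=np.array(c['R'])@X+np.array(c['t'])
    return c['fx']*p[0]/p[2]+c['cx'],c['fy']*p[1]/p[2]+c['cy']
def Rt():
    o=ctrl.get_obs(); return np.array(o['tool_pos']),Ro.from_euler('xyz',o['orientation'],degrees=True)
E
python3 - <<'E'
from h import *
np.set_printoptions(precision=4,suppress=True)
o=ctrl.get_obs();print(o)
print('R tool',Rt()[1].as_matrix())
for cam in ['top','scene']:
    im=ctrl.snapshot(cam);cv2.imwrite(f'pics/{cam}0.png',im)
    c=ctrl.get_calibration(cam);print(cam,c['fx'],-np.array(c['R']).T@np.array(c['t']))
    for n,z in [('plate_top',.014),('stop_face',.034),('block_center',.025),('scraper_center',.025),('chip1_center',.0185)]:
        for d in ctrl.landmark_of(cam,n)[:4]: print(n,round(d['confidence'],2),np.round(d['pixel'],1),onz(cam,d['pixel'],z))
E
```

```text
{'clock': 0.0, 'joint_pos': array([ 79.8784,  20.5881,   0.6332,  -0.0205, -70.135 , -16.5078]), 'qvel': array([-0.0095,  0.0407, -0.0536,  0.0199, -0.1133, -0.0819]), 'tau': array([ -0.0014, -58.2716,  29.3075,   6.9977,   0.0071,  -0.0002]), 'tool_pos': array([0.3023, 0.603 , 0.2257]), 'orientation': array([  94.4054,   89.908 , -112.2311]), 'force': array([-0.5488,  0.8177,  0.9216]), 'moment': array([ 0.0494, -0.0131,  0.0317]), 'opening': 0.08767059475129341}
R tool [[-0.0006 -0.4483 -0.8939]
 [-0.0015 -0.8939  0.4483]
 [-1.      0.0016 -0.0001]]
top 505.52382054558365 [0.4123 0.0134 1.4573]
plate_top 0.82 [334.6 232.4] [0.5562 0.0046 0.014 ]
stop_face 0.91 [343.5 204.8] [ 0.6326 -0.0217  0.034 ]
block_center 0.81 [442.  258.2] [ 0.4774 -0.2979  0.025 ]
scraper_center 0.95 [235.8 269. ] [0.4549 0.2864 0.025 ]
chip1_center 0.44 [352.4 243.1] [ 0.5243 -0.0457  0.0185]
chip1_center 0.39 [242.8 172. ] [0.7352 0.2675 0.0185]
scene 553.0156146972089 [1.339  0.5424 0.8202]
plate_top 0.87 [317.6 265.4] [0.563 0.007 0.014]
stop_face 0.6 [290.6 273.5] [ 0.6366 -0.0126  0.034 ]
stop_face 0.28 [318.9 262.8] [0.5734 0.0177 0.034 ]
block_center 0.64 [241.8 200.7] [ 0.4717 -0.2917  0.025 ]
block_center 0.26 [293.  270.8] [ 0.6185 -0.0199  0.025 ]
scraper_center 0.83 [455.1 280.1] [0.4486 0.286  0.025 ]
chip1_center 0.61 [212.2 179.9] [ 0.432  -0.4324  0.0185]
chip1_center 0.42 [311.2 247.7] [ 0.5236 -0.0379  0.0185]
```

Run:
```python
import cv2
a=cv2.imread('pics/top0.png'); cv2.imwrite('pics/topc.png',cv2.resize(a[140:320,190:490],(800,480),interpolation=cv2.INTER_CUBIC))
```

```text
(no output)
```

View pics/topc.png

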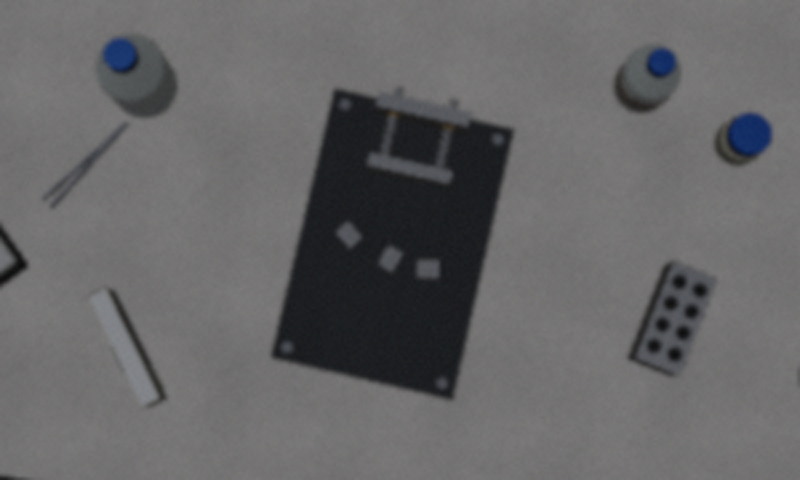

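View pics/scene0.png

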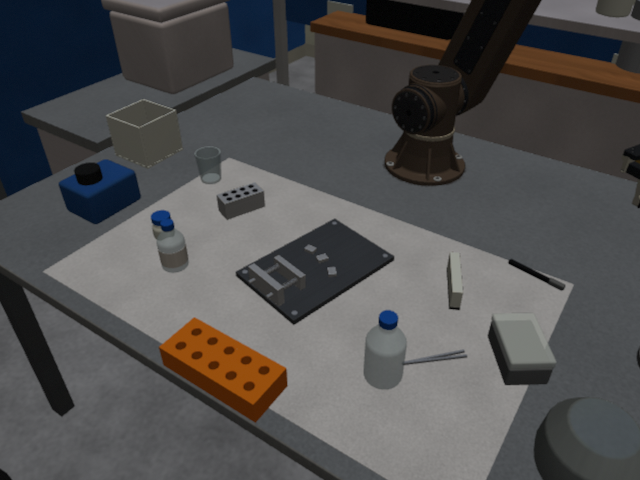

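The top crop shows the plate with corners at about (334,90), (513,128), (453,398) and (273,357). The chips are at (348,235), (391,259) and (428,269), the scraper is on the left around (127,347) and the tube block on the right around (675,318). Next I measure these.

Run:
```python
from h import *
np.set_printoptions(precision=4,suppress=True)
s=8/3
P=lambda x,y,z: onz('top',(190+x/s-.3,140+y/s-.3),z)
c=np.array([P(*q,.014) for q in [(334,90),(513,128),(453,398),(273,357)]])
ctr=c.mean(0);print('plate',ctr)
ax=(c[0]+c[1]-c[2]-c[3])/2; ay=(c[0]+c[3]-c[1]-c[2])/2
print('len',np.linalg.norm(ax),np.linalg.norm(ay),'ang',np.degrees(np.arctan2(ax[1],ax[0])),np.degrees(np.arctan2(-ay[0],ay[1])))
a=np.arctan2(ax[1],ax[0]);R=np.array([[np.cos(a),np.sin(a)],[-np.sin(a),np.cos(a)]])
for n,q in zip('123',[(348,235),(391,259),(428,269)]):
    w=P(*q,.0225);print('chip',n,w,'plate frame',R@(w-ctr)[:2])
for n,(lo) in [('tipbox',1),('tweezers',1),('bottle_a',1),('jar',1),('beaker',1),('bottle_b',1),('pen',1)]:
    for cam in ['top','scene']:
        for d in ctrl.landmark_of(cam,n)[:1]: print(n,cam,d['confidence'],onz(cam,d['pixel'],0))
for n in ['scraper_center','block_center']:
  for cam in ['top','scene']:
    for d in ctrl.cut_out(cam,n)[:1]:
        m=d['pixels'].astype(np.uint8); pts=np.argwhere(m)[:,::-1]
        w=np.array([onz(cam,p,.05)[:2] for p in pts]);r=cv2.minAreaRect(w.astype(np.float32))
        print(n,cam,d['confidence'],r); b=cv2.boxPoints(r);print(b.round(3).tolist())
```

```text
plate [ 0.5615 -0.0029  0.014 ]
len 0.2975264115401938 0.19771101510857106 ang -13.505273552873865 -13.313030265359991
chip 1 [0.5691 0.0455 0.0225] plate frame [-0.004   0.0489]
chip 2 [ 0.5426 -0.0001  0.0225] plate frame [-0.019  -0.0017]
chip 3 [ 0.5313 -0.0394  0.0225] plate frame [-0.0208 -0.0425]
tipbox top 0.9 [ 0.5667  0.4617 -0.    ]
tipbox scene 0.73 [ 0.4056 -0.4517  0.    ]
tweezers top 0.55 [0.647  0.3243 0.    ]
tweezers scene 0.65 [0.6504 0.3303 0.    ]
bottle_a top 0.88 [0.7423 0.2681 0.    ]
bottle_a scene 0.97 [0.7336 0.2673 0.    ]
jar top 0.54 [ 0.6713 -0.3813  0.    ]
jar scene 0.68 [ 0.6639 -0.3729  0.    ]
beaker top 0.62 [ 0.4189 -0.4672  0.    ]
beaker scene 0.93 [ 0.4176 -0.4541  0.    ]
bottle_b top 0.88 [0.7423 0.2681 0.    ]
bottle_b scene 0.97 [0.7336 0.2673 0.    ]
pen top 0.49 [0.3108 0.4241 0.    ]
pen scene 0.83 [0.3041 0.4204 0.    ]
scraper_center scene 0.87 ((0.47450727224349976, 0.28987279534339905), (0.1819039136171341, 0.03401672840118408), 25.454219818115234)
[[0.38499999046325684, 0.26600000262260437], [0.4000000059604645, 0.23499999940395355], [0.5640000104904175, 0.3140000104904175], [0.5490000247955322, 0.3440000116825104]]
block_center top 0.89 ((0.4756617248058319, -0.29400837421417236), (0.060162756592035294, 0.11529026925563812), 67.61909484863281)
[[0.41100001335144043, -0.30000001192092896], [0.5180000066757202, -0.3440000116825104], [0.5400000214576721, -0.2879999876022339], [0.4339999854564667, -0.24400000274181366]]
block_center scene 0.64 ((0.49649351835250854, -0.27215734124183655), (0.1176736131310463, 0.12806425988674164), 64.20417785644531)
[[0.4129999876022339, -0.296999990940094], [0.5289999842643738, -0.3529999852180481], [0.5799999833106995, -0.24699999392032623], [0.46399998664855957, -0.19099999964237213]]
```

```bash
cat >> h.py <<'E'
def go(p,yaw):
    """tool shift/turn to TCP p, tool straight down, tool y at world angle yaw"""
    t,R=Rt(); y=np.radians(yaw)
    ey=np.array([np.cos(y),np.sin(y),0]);ex=np.array([0,0,-1.]);M=np.stack([ex,ey,np.cross(ex,ey)],1)
    print('shift',R.inv().apply(np.array(p)-t).round(4).tolist(),'turn',(R.inv()*Ro.from_matrix(M)).as_rotvec(degrees=True).round(2).tolist())
E
python3 - <<'E'
from h import *
go([.452,.286,.20],-64.5)
E
```

```text
shift [0.0266, 0.2167, -0.2758] turn [-52.13, -0.0, -0.0]
```

>>> {"method": "drive_tool", "body": {
  "plan": [
    [[0.027,0.217,-0.276],[-52,0,0],1],
    [[0.027,0.217,-0.276],[-52,0,0],1],
    [[0.027,0.217,-0.276],[-52,0,0],1],
    [[0.027,0.217,-0.276],[-52,0,0],1],
    [[0.027,0.217,-0.276],[-52,0,0],1],
    [[0.027,0.217,-0.276],[-52,0,0],1],
    [[0.027,0.217,-0.276],[-52,0,0],1],
    [[0.027,0.217,-0.276],[-52,0,0],1],
    [[0.027,0.217,-0.276],[-52,0,0],1],
    [[0.027,0.217,-0.276],[-52,0,0],1],
    [[0.027,0.217,-0.276],[-52,0,0],1],
    [[0.027,0.217,-0.276],[-52,0,0],1],
    [[0.027,0.217,-0.276],[-52,0,0],1],
    [[0.027,0.217,-0.276],[-52,0,0],1]
  ]
}}

```text
clock: 2.67
tool_pos: [0.4517, 0.2866, 0.1996]
orientation: [-151.5, 90.0, 53.9]
force: [-0.0, 0.2, -0.6]
opening: 0.0875
```

Run:
```python
from h import *
np.set_printoptions(precision=4,suppress=True)
print(Rt()[0],ctrl.get_obs()['orientation'],ctrl.get_obs()['joint_pos'])
cal=ctrl.get_calibration('wrist')
im=ctrl.snapshot('wrist');cv2.imwrite('pics/w1.png',im)
print(cal['fx'],cal['cx'],cal['cy'])
for d in ctrl.landmark_of('wrist','scraper_center')[:2]: print(d['confidence'],d['pixel'],onz('wrist',d['pixel'],.025,cal))
for d in ctrl.cut_out('wrist','scraper_center')[:1]:
    pts=np.argwhere(d['pixels'])[:,::-1]
    w=np.array([onz('wrist',p,.05,cal)[:2] for p in pts]);print(d['confidence'],cv2.minAreaRect(w.astype(np.float32)))
    print(cv2.boxPoints(cv2.minAreaRect(pts.astype(np.float32))).tolist())
```

```text
[0.4517 0.2866 0.1996] [-151.5286   89.9932   53.9117] [ 53.4022   8.5306 -19.2552  -0.0001 -62.2073  62.0381]
371.64829954431775 319.45810119517193 240.62411652951488
0.82 [324.1, 221.2] [0.4498 0.2802 0.025 ]
0.74 ((0.45194825530052185, 0.28447937965393066), (0.13249681890010834, 0.022607941180467606), 26.018238067626953)
[[307.0, 147.0], [334.0, 147.0], [334.0, 294.0], [307.0, 294.0]]
```

View pics/w1.png

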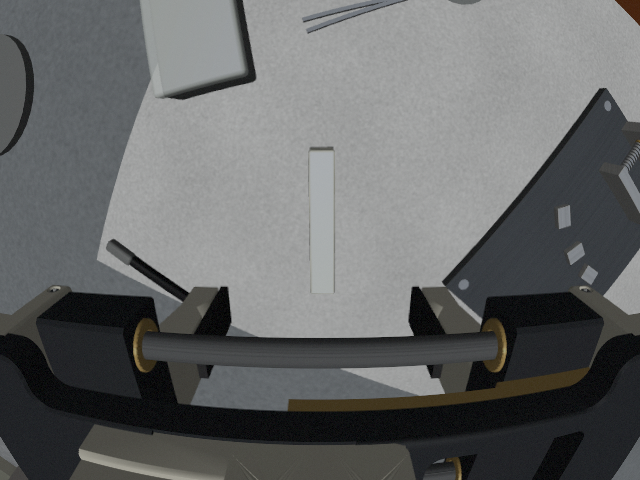

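The wrist view shows the scraper upright in the image, from (309,147) to (334,294). That agrees with the top camera: centre about (0.452, 0.285), yaw about 26°. The pen at (150,270) and the tip box at (200,40) are clear of the fingers.

>>> {"method": "drive_tool", "body": {
  "plan": [
    [[0.08,-0.002,0],[0,0,0],1],
    [[0.14,-0.002,0],[0,0,0],1],
    [[0.177,-0.002,0],[0,0,0],1],
    [[0.177,-0.002,0],[0,0,0],1],
    [[0.177,-0.002,0],[0,0,0],1],
    [[0.177,-0.002,0],[0,0,0],1],
    [[0.177,-0.002,0],[0,0,0],0],
    [[0.177,-0.002,0],[0,0,0],0],
    [[0.177,-0.002,0],[0,0,0],0],
    [[0.177,-0.002,0],[0,0,0],0],
    [[0.177,-0.002,0],[0,0,0],0],
    [[0.177,-0.002,0],[0,0,0],0],
    [[0.177,-0.002,0],[0,0,0],0],
    [[0.177,-0.002,0],[0,0,0],0],
    [[0.177,-0.002,0],[0,0,0],0],
    [[0.177,-0.002,0],[0,0,0],0],
    [[0.177,-0.002,0],[0,0,0],0],
    [[0.177,-0.002,0],[0,0,0],0]
  ]
}}

```text
clock: 4.32
tool_pos: [0.4509, 0.2879, 0.0225]
orientation: [42.5, 90.0, -112.1]
force: [0.9, -1.8, 2.8]
opening: 0.0215
```

```bash
cat >> h.py <<'E'
A=np.radians(-13.4);PC=np.array([.5615,-.003])
def pl(x,y,z): 
    c,s=np.cos(A),np.sin(A); return [PC[0]+c*x-s*y,PC[1]+s*x+c*y,z]
def topl(w):
    c,s=np.cos(A),np.sin(A); d=np.array(w)[:2]-PC; return [c*d[0]+s*d[1],-s*d[0]+c*d[1]]
E
python3 - <<'E'
from h import *
print(ctrl.get_obs()['opening'],Rt()[0])
go(pl(-.015,.10,.11),-103.4)
E
```

```text
0.021544607888466474 [0.45085195 0.28791269 0.0224775 ]
shift [-0.0874, 0.223, -0.026] turn [38.84, 0.02, -0.03]
```

>>> {"method": "drive_tool", "body": {
  "plan": [
    [[-0.04,0,0],[0,0,0],0],
    [[-0.08,0,0],[0,0,0],0],
    [[-0.087,0.03,-0.003],[5,0,0],0],
    [[-0.087,0.065,-0.008],[11,0,0],0],
    [[-0.087,0.1,-0.012],[17,0,0],0],
    [[-0.087,0.135,-0.016],[23,0,0],0],
    [[-0.087,0.17,-0.02],[29,0,0],0],
    [[-0.087,0.2,-0.024],[35,0,0],0],
    [[-0.087,0.223,-0.026],[38.8,0,0],0],
    [[-0.087,0.223,-0.026],[38.8,0,0],0],
    [[-0.087,0.223,-0.026],[38.8,0,0],0],
    [[-0.087,0.223,-0.026],[38.8,0,0],0],
    [[-0.087,0.223,-0.026],[38.8,0,0],0]
  ]
}}

```text
clock: 5.4
tool_pos: [0.5697, 0.0984, 0.1094]
orientation: [50.2, 90.0, -143.1]
force: [1.1, -0.4, -1.2]
opening: 0.0218
```

Run:
```python
from h import *
np.set_printoptions(precision=4,suppress=True)
o=ctrl.get_obs();print(o['joint_pos'],o['opening'],topl(Rt()[0]))
cal=ctrl.get_calibration('wrist')
im=ctrl.snapshot('wrist');cv2.imwrite('pics/w2.png',im)
for n,z in [('plate_top',.014),('stop_face',.034),('chip1_center',.0185),('scraper_center',.1125)]:
  for d in ctrl.landmark_of('wrist',n)[:3]:
    w=onz('wrist',d['pixel'],z,cal);print(n,d['confidence'],d['pixel'],w,np.array(topl(w)))
go(pl(-.015,.09,.038),-103.4)
```

```text
[ 29.1805  17.4338 -20.5596   0.0071 -52.0481  47.5297] 0.021796147804519484 [np.float64(-0.015560130581529578), np.float64(0.10052665747669837)]
plate_top 0.91 [451.7, 228.1] [ 0.5588 -0.0002  0.014 ] [-0.0033  0.0021]
stop_face 0.45 [390.2, 232.6] [0.5727 0.0489 0.034 ] [-0.0011  0.0531]
chip1_center 0.55 [496.3, 255.4] [ 0.53   -0.0334  0.0185] [-0.0236 -0.0369]
scraper_center 0.59 [319.7, 309.9] [0.5692 0.098  0.1125] [-0.0159  0.1   ]
shift [0.0717, 0.0106, -0.0003] turn [0.11, -0.0, -0.02]
```

View pics/w2.png

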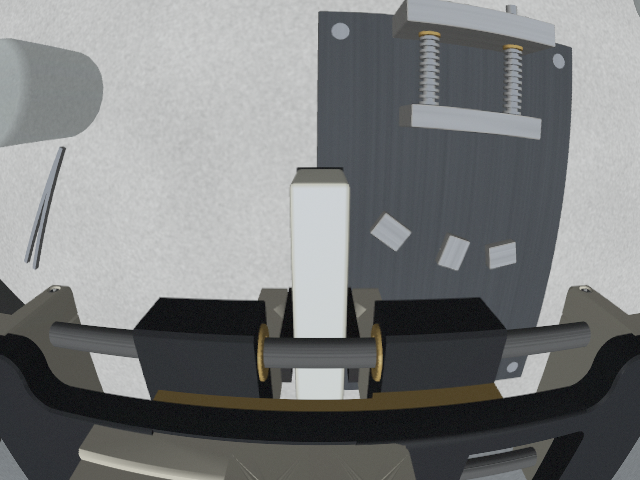

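The wrist view shows the scraper held cleanly and parallel to the plate. The chips at (391,232), (453,252) and (502,255) are all within its length, and its front end at row 170 is clear of the bar at row 120.

>>> {"method": "drive_tool", "body": {
  "plan": [
    [[0.035,0.01,0],[0,0,0],0],
    [[0.06,0.01,0],[0,0,0],0],
    [[0.0715,0.01,0],[0,0,0],0],
    [[0.0715,0.01,0],[0,0,0],0],
    [[0.0715,0.01,0],[0,0,0],0],
    [[0.0715,0.022,0],[0,0,0],0],
    [[0.0715,0.034,0],[0,0,0],0],
    [[0.0715,0.046,0],[0,0,0],0],
    [[0.0715,0.058,0],[0,0,0],0],
    [[0.0715,0.07,0],[0,0,0],0],
    [[0.0715,0.082,0],[0,0,0],0],
    [[0.0715,0.094,0],[0,0,0],0],
    [[0.0715,0.106,0],[0,0,0],0],
    [[0.0715,0.106,0],[0,0,0],0],
    [[0.0715,0.106,0],[0,0,0],0]
  ]
}}

```text
clock: 6.9
tool_pos: [0.5453, -0.0058, 0.0382]
orientation: [91.5, 90.0, -101.8]
force: [0.4, 0.3, -1.6]
opening: 0.0218
```

Run:
```python
from h import *
o=ctrl.get_obs();print(o['opening'],topl(Rt()[0]))
im=ctrl.snapshot('wrist');cv2.imwrite('pics/w3.png',im[100:420,60:640])
go(pl(-.015,-.135,.038),-103.4)
```

```text
0.021825438435735922 [np.float64(-0.015089410760810367), np.float64(-0.006432842607244203)]
shift [0.0003, 0.1292, 0.0002] turn [0.07, -0.01, -0.02]
```

View pics/w3.png

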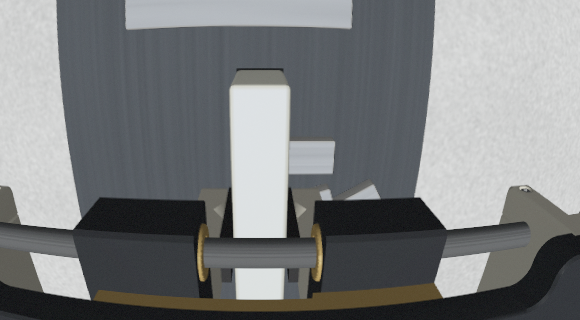

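The chips are bunching ahead of the scraper at crop (310,157) and (350,190), clear of the fingertips. I carry on over the edge.

>>> {"method": "drive_tool", "body": {
  "plan": [
    [[0,0.012,0],[0,0,0],0],
    [[0,0.024,0],[0,0,0],0],
    [[0,0.036,0],[0,0,0],0],
    [[0,0.048,0],[0,0,0],0],
    [[0,0.06,0],[0,0,0],0],
    [[0,0.072,0],[0,0,0],0],
    [[0,0.084,0],[0,0,0],0],
    [[0,0.096,0],[0,0,0],0],
    [[0,0.108,0],[0,0,0],0],
    [[0,0.12,0],[0,0,0],0],
    [[0,0.131,0],[0,0,0],0],
    [[0,0.131,0],[0,0,0],0],
    [[0,0.131,0],[0,0,0],0],
    [[-0.04,0.1,0],[0,0,0],0],
    [[-0.08,0.06,0],[0,0,0],0],
    [[-0.11,0.02,0],[0,0,0],0],
    [[-0.11,-0.01,0],[0,0,0],0],
    [[-0.11,-0.01,0],[0,0,0],0],
    [[-0.11,-0.01,0],[0,0,0],0]
  ]
}}

```text
clock: 8.53
tool_pos: [0.5502, 0.0084, 0.1506]
orientation: [-153.9, 89.7, 13.0]
force: [0.9, -0.4, -1.1]
opening: 0.0217
```

Run:
```python
from h import *
o=ctrl.get_obs();print(o['opening'],topl(Rt()[0]),o['joint_pos'])
cal=ctrl.get_calibration('wrist')
im=ctrl.snapshot('wrist');cv2.imwrite('pics/w4.png',im)
for d in ctrl.landmark_of('wrist','chip1_center')[:4]:
    w=onz('wrist',d['pixel'],.0045,cal);print(d['confidence'],d['pixel'],w,np.array(topl(w)))
go([.452,.285,.11],-64.5)
```

```text
0.021708982481610135 [np.float64(-0.013595630124658285), np.float64(0.008476216856088398)] [ 2.13026779e+01  1.23358168e+01 -2.14768992e+01  5.05944301e-02
 -5.59014870e+01  5.55653086e+01]
0.89 [466.5, 237.6] [ 0.51004182 -0.11896784  0.0045    ] [-0.02318197 -0.12473604]
shift [0.0383, -0.2501, 0.1572] turn [-38.72, -0.02, -0.0]
```

View pics/w4.png

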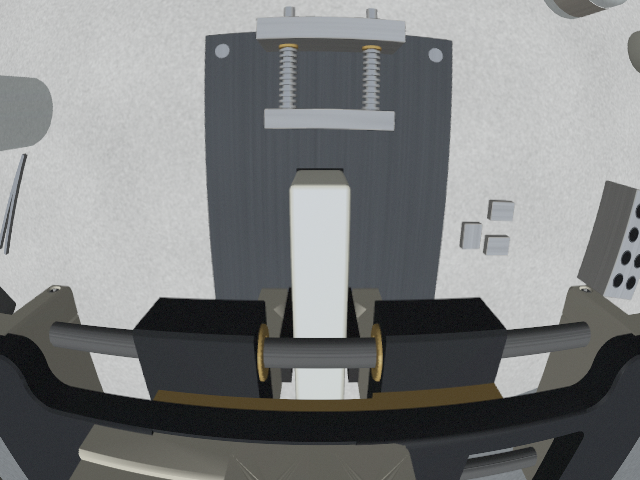

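All three chips lie on the bench right of the plate, at (501,210), (471,236) and (497,245). Now the scraper goes back down, and this same view refines the pose of the plate and bar.

Run:
```python
from h import *
np.set_printoptions(precision=4,suppress=True)
for z,ps in [(.052,[(264,110),(394,112),(266,128),(394,130)]),(.014,[(222,51),(435,55)])]:
    w=np.array([onz('wrist',p,z) for p in ps])
    for a,b in zip(w[::2],w[1::2]): print(a[:2],b[:2],'mid',topl((a+b)/2),'w',np.linalg.norm(a-b),'ang',np.degrees(np.arctan2((a-b)[1],(a-b)[0]))-90)
```

```text
[0.6488 0.0201] [ 0.6278 -0.0657] mid [np.float64(0.07928749712015228), np.float64(-0.0014610832977957622)] w 0.08831871138965171 ang -13.781405053748287
[0.6364 0.0218] [ 0.6155 -0.0631] mid [np.float64(0.06680006826411143), np.float64(-0.002221910162232837)] w 0.08734606995587457 ang -13.80722056371117
[0.7081 0.0464] [ 0.6677 -0.1172] mid [np.float64(0.1304384839196603), np.float64(-0.00222837830597359)] w 0.16845816617935375 ang -13.879265269898411
```

>>> {"method": "drive_tool", "body": {
  "plan": [
    [[0.01,-0.04,0.025],[-6,0,0],0],
    [[0.02,-0.075,0.047],[-12,0,0],0],
    [[0.03,-0.11,0.069],[-18,0,0],0],
    [[0.038,-0.145,0.091],[-24,0,0],0],
    [[0.038,-0.18,0.113],[-29,0,0],0],
    [[0.038,-0.215,0.135],[-34,0,0],0],
    [[0.038,-0.25,0.157],[-38.7,0,0],0],
    [[0.038,-0.25,0.157],[-38.7,0,0],0],
    [[0.07,-0.25,0.157],[-38.7,0,0],0],
    [[0.1,-0.25,0.157],[-38.7,0,0],0],
    [[0.115,-0.25,0.157],[-38.7,0,0],0],
    [[0.12,-0.25,0.157],[-38.7,0,0],0],
    [[0.124,-0.25,0.157],[-38.7,0,0],0],
    [[0.127,-0.25,0.157],[-38.7,0,0],0],
    [[0.127,-0.25,0.157],[-38.7,0,0],0],
    [[0.127,-0.25,0.157],[-38.7,0,0],0]
  ]
}}

```text
clock: 9.97
tool_pos: [0.4528, 0.2852, 0.0221]
orientation: [-168.0, 89.9, 37.5]
force: [0.5, 0.6, -1.4]
opening: 0.0217
```

Run:
```python
from h import *
print(Rt()[0],ctrl.get_obs()['force'],ctrl.get_obs()['opening'])
```

```text
[0.45279806 0.28518767 0.02214461] [ 0.48666446  0.59222862 -1.38740202] 0.02170146601882407
```

>>> {"method": "drive_tool", "body": {
  "plan": [
    [[0,0,0],[0,0,0],1],
    [[0,0,0],[0,0,0],1],
    [[0,0,0],[0,0,0],1],
    [[0,0,0],[0,0,0],1],
    [[0,0,0],[0,0,0],1],
    [[0,0,0],[0,0,0],1],
    [[-0.04,0,0],[0,0,0],1],
    [[-0.08,0,0],[0,0,0],1],
    [[-0.12,0,0],[0,0,0],1],
    [[-0.16,0,0],[0,0,0],1],
    [[-0.18,0,0],[0,0,0],1],
    [[-0.18,0,0],[0,0,0],1]
  ]
}}

```text
clock: 10.97
tool_pos: [0.4546, 0.2869, 0.2081]
orientation: [-162.1, 89.4, 43.4]
force: [0.7, 1.1, 0.4]
opening: 0.0867
```

```bash
sed -i 's/A=np.radians(-13.4);PC=np.array(\[.5615,-.003\])/A=np.radians(-13.7);PC=np.array([.5595,-.0046])/' h.py
python3 - <<'E'
from h import *
print(Rt()[0],ctrl.get_obs()['opening'])
cal=ctrl.get_calibration('wrist')
im=ctrl.snapshot('wrist');cv2.imwrite('pics/w5.png',im)
for d in ctrl.landmark_of('wrist','scraper_center')[:1]: print(d['confidence'],onz('wrist',d['pixel'],.025,cal))
go([.475,-.296,.20],-110)
E
```

```text
[0.45463959 0.28691631 0.20806841] 0.08669918432380659
shift [0.0014, 0.5345, 0.2297] turn [45.46, -0.15, 0.17]
```

>>> {"method": "drive_tool", "body": {
  "plan": [
    [[0,0.038,0.016],[3,0,0],1],
    [[0,0.075,0.032],[7,0,0],1],
    [[0,0.11,0.047],[10,0,0],1],
    [[0,0.145,0.062],[13,0,0],1],
    [[0,0.18,0.077],[16,0,0],1],
    [[0,0.215,0.092],[19,0,0],1],
    [[0,0.25,0.107],[22,0,0],1],
    [[0,0.285,0.122],[25,0,0],1],
    [[0,0.32,0.137],[28,0,0],1],
    [[0,0.355,0.152],[31,0,0],1],
    [[0,0.39,0.167],[34,0,0],1],
    [[0,0.425,0.182],[37,0,0],1],
    [[0,0.46,0.198],[40,0,0],1],
    [[0,0.495,0.213],[43,0,0],1],
    [[0,0.5345,0.23],[45.5,0,0],1],
    [[0,0.5345,0.23],[45.5,0,0],1],
    [[0,0.5345,0.23],[45.5,0,0],1],
    [[0,0.5345,0.23],[45.5,0,0],1],
    [[0,0.5345,0.23],[45.5,0,0],1]
  ]
}}

```text
clock: 12.65
tool_pos: [0.4743, -0.2952, 0.2005]
orientation: [-84.8, 89.8, 75.2]
force: [0.5, 1.4, -0.6]
opening: 0.0877
```

Run:
```python
from h import *
np.set_printoptions(precision=4,suppress=True)
print(Rt()[0],ctrl.get_obs()['joint_pos'])
cal=ctrl.get_calibration('wrist')
im=ctrl.snapshot('wrist');s=ctrl.snapshot('scene')
cv2.imwrite('pics/w6.png',np.hstack([cv2.resize(im,(440,330)),cv2.resize(s[140:380,180:500],(360,330))[:, :]]))
cv2.imwrite('pics/w6full.png',im)
for d in ctrl.landmark_of('scene','scraper_center')[:1]: print('scr',d['confidence'],onz('scene',d['pixel'],.025))
for d in ctrl.landmark_of('wrist','block_center')[:2]: print(d['confidence'],d['pixel'],onz('wrist',d['pixel'],.025,cal))
for d in ctrl.cut_out('wrist','block_center')[:1]:
    pts=np.argwhere(d['pixels'])[:,::-1]
    w=np.array([onz('wrist',p,.05,cal)[:2] for p in pts]);print(d['confidence'],cv2.minAreaRect(w.astype(np.float32)))
    print(cv2.boxPoints(cv2.minAreaRect(pts.astype(np.float32))).tolist())
```

```text
[ 0.4743 -0.2952  0.2005] [-11.9782  10.7799 -16.2249  -0.246  -62.9845  82.1016]
scr 0.74 [0.454  0.2842 0.025 ]
0.61 [319.0, 218.9] [ 0.4726 -0.2938  0.025 ]
0.7 ((0.4760094881057739, -0.29545700550079346), (0.05028799548745155, 0.11343184113502502), 67.34397888183594)
[[288.572021484375, 281.6921691894531], [292.1256103515625, 155.5387420654297], [351.8106689453125, 157.22000122070312], [348.257080078125, 283.3734130859375]]
```

View pics/w6.png

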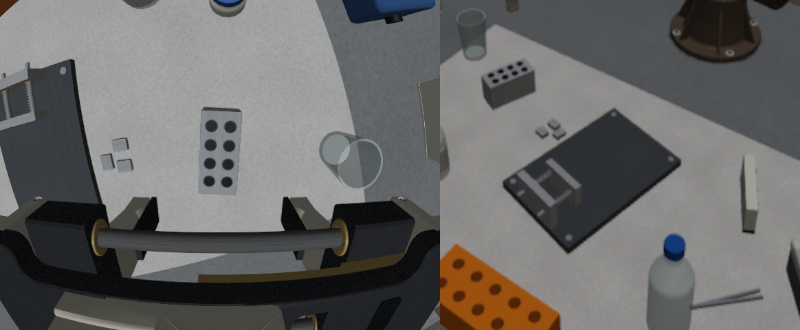

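Left: the block's top face runs from (200,108) to (240,193), nearly aligned with the jaws, and the chips are clear of it. Right: the scraper is standing upright on the bench. Both block measurements agree on (0.4755, -0.2955), yaw about -22°.

Run:
```python
from h import *
go([.4755,-.2955,.011],-112)
```

```text
shift [0.1907, 0.0009, -0.0002] turn [2.06, -0.1, 0.22]
```

>>> {"method": "drive_tool", "body": {
  "plan": [
    [[0.04,0.001,0],[2,-0.1,0.2],1],
    [[0.08,0.001,0],[2,-0.1,0.2],1],
    [[0.12,0.001,0],[2,-0.1,0.2],1],
    [[0.155,0.001,0],[2,-0.1,0.2],1],
    [[0.18,0.001,0],[2,-0.1,0.2],1],
    [[0.191,0.001,0],[2,-0.1,0.2],1],
    [[0.191,0.001,0],[2,-0.1,0.2],1],
    [[0.191,0.001,0],[2,-0.1,0.2],1],
    [[0.191,0.001,0],[2,-0.1,0.2],0],
    [[0.191,0.001,0],[2,-0.1,0.2],0],
    [[0.191,0.001,0],[2,-0.1,0.2],0],
    [[0.191,0.001,0],[2,-0.1,0.2],0],
    [[0.191,0.001,0],[2,-0.1,0.2],0],
    [[0.191,0.001,0],[2,-0.1,0.2],0],
    [[0.191,0.001,0],[2,-0.1,0.2],0],
    [[0.191,0.001,0],[2,-0.1,0.2],0],
    [[0.191,0.001,0],[2,-0.1,0.2],0]
  ]
}}

```text
clock: 14.32
tool_pos: [0.4756, -0.2955, 0.0111]
orientation: [-134.8, 90.0, 23.3]
force: [0.1, 2.4, 5.7]
opening: 0.0495
```

Run:
```python
from h import *
o=ctrl.get_obs();print(Rt()[0],o['opening'],o['force'],o['orientation'])
go(pl(-.02,0,.13),-103.7)
```

```text
[ 0.47558561 -0.2955111   0.01108005] 0.04947983553443451 [0.05394792 2.40770002 5.66589026] [-134.78359978   89.95870912   23.28450228]
shift [-0.1188, -0.2984, 0.0505] turn [-8.23, -0.03, 0.03]
```

>>> {"method": "drive_tool", "body": {
  "plan": [
    [[-0.035,0,0],[0,0,0],0],
    [[-0.07,0,0],[0,0,0],0],
    [[-0.105,0,0],[0,0,0],0],
    [[-0.119,-0.03,0.005],[-1,0,0],0],
    [[-0.119,-0.06,0.01],[-2,0,0],0],
    [[-0.119,-0.09,0.015],[-3,0,0],0],
    [[-0.119,-0.12,0.02],[-4,0,0],0],
    [[-0.119,-0.15,0.025],[-5,0,0],0],
    [[-0.119,-0.18,0.03],[-6,0,0],0],
    [[-0.119,-0.21,0.035],[-7,0,0],0],
    [[-0.119,-0.24,0.04],[-8,0,0],0],
    [[-0.119,-0.27,0.045],[-8.2,0,0],0],
    [[-0.119,-0.298,0.05],[-8.2,0,0],0],
    [[-0.119,-0.298,0.05],[-8.2,0,0],0],
    [[-0.119,-0.298,0.05],[-8.2,0,0],0],
    [[-0.119,-0.298,0.05],[-8.2,0,0],0]
  ]
}}

```text
clock: 15.65
tool_pos: [0.5395, -0.0005, 0.1293]
orientation: [19.3, 89.9, -174.4]
force: [-0.6, -0.3, -4.1]
opening: 0.0499
```

Run:
```python
from h import *
o=ctrl.get_obs();print(Rt()[0],topl(Rt()[0]),o['opening'],o['force'],o['orientation'],o['joint_pos'])
cal=ctrl.get_calibration('wrist');im=ctrl.snapshot('wrist');cv2.imwrite('pics/w7.png',im)
go(pl(-.02,0,.03),-103.7)
```

```text
[ 5.39522883e-01 -5.30923727e-04  1.29318757e-01] [np.float64(-0.020372462886662765), np.float64(-0.0007780358731952165)] 0.049902148995031086 [-0.61156928 -0.27649865 -4.1449162 ] [  19.2650553    89.92058553 -174.4443506 ] [ 2.07520474e+01  1.28518841e+01 -2.39778433e+01 -2.59813173e-02
 -5.32469130e+01  5.55541070e+01]
shift [0.0995, -0.0012, -0.0003] turn [-0.05, 0.06, -0.02]
```

View pics/w7.png

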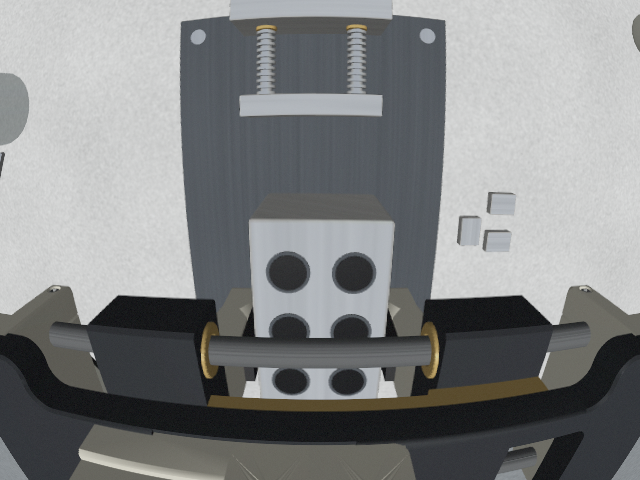

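Run:
```python
from h import *
for z,ps in [(.052,[(240,97),(382,95),(240,116),(382,115)]),(.014,[(198,37),(428,36)]),(.1683,[(250,219),(393,221)]),(.1183,[(265,195),(377,195)])]:
    w=np.array([onz('wrist',p,z) for p in ps])
    for a,b in zip(w[::2],w[1::2]): print(a[:2],b[:2],'mid',np.round(topl((a+b)/2),4),'w',np.linalg.norm(a-b),'ang',np.degrees(np.arctan2((a-b)[1],(a-b)[0]))-90)
```

```text
[0.65151125 0.0226976 ] [ 0.63102839 -0.06411663] mid [0.0833 0.0037] w 0.0891978599959421 ang -13.275522136928615
[0.63963969 0.02579355] [ 0.61851417 -0.06120002] mid [0.0707 0.0037] w 0.08952188383047366 ang -13.649494865870082
[0.71210686 0.04965522] [ 0.67107014 -0.11648311] mid [0.1352 0.0033] w 0.17113141061801185 ang -13.874531231548502
[0.59662725 0.00871332] [ 0.58450963 -0.03784009] mid [ 0.0325 -0.0023] w 0.0481046461028064 ang -14.59004540485931
[0.59579931 0.01102168] [ 0.58337576 -0.03974345] mid [ 0.0315 -0.0024] w 0.05226320004984616 ang -13.751490918307226
```

The bar at (240–382, 115) and the block's front edge at (250–393, 220) are parallel within 1°. The bar's centre is about 3 mm to the left, with a gap of about 37 mm. I lower the block and shift it 3 mm.

>>> {"method": "drive_tool", "body": {
  "plan": [
    [[0.03,-0.003,0],[0,0,0],0],
    [[0.06,-0.003,0],[0,0,0],0],
    [[0.085,-0.003,0],[0,0,0],0],
    [[0.097,-0.003,0],[0,0,0],0],
    [[0.1,-0.003,0],[0,0,0],0],
    [[0.102,-0.003,0],[0,0,0],0],
    [[0.103,-0.003,0],[0,0,0],0],
    [[0.1035,-0.003,0],[0,0,0],0],
    [[0.1035,-0.003,0],[0,0,0],0],
    [[0.1035,-0.003,0],[0,0,0],0]
  ]
}}

```text
clock: 16.53
tool_pos: [0.5408, 0.0021, 0.0269]
orientation: [-128.5, 90.0, 37.7]
force: [0.2, 0.5, -3.6]
opening: 0.0498
```

Run:
```python
from h import *
o=ctrl.get_obs();print(Rt()[0],topl(Rt()[0]),o['opening'],o['force'],o['orientation'])
cal=ctrl.get_calibration('wrist');im=ctrl.snapshot('wrist');cv2.imwrite('pics/w8.png',im)
go(pl(0.0,.002,.025),-103.7)
```

```text
[0.54077334 0.00205315 0.02690804] [np.float64(-0.019769587581914976), np.float64(0.0020286717740154274)] 0.04979712795485176 [ 0.16377203  0.4559414  -3.63221358] [-128.51821384   89.95637462   37.72657186]
shift [0.0018, 0.0, -0.0199] turn [-0.05, -0.02, 0.03]
```

View pics/w8.png

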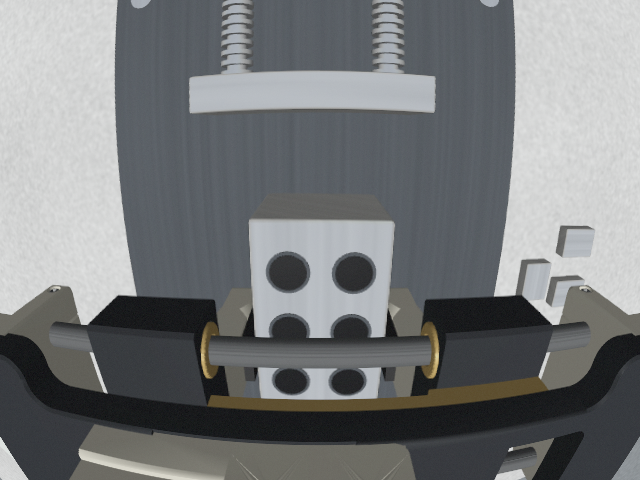

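The bar spans (190–435, 112), mid 312.5, and the block's mid is 321, so it needs about 3 mm more to the left. The chips are clear on the right. I set the block down and advance to just short of contact.

>>> {"method": "drive_tool", "body": {
  "plan": [
    [[0.002,-0.0025,0],[0,0,0],0],
    [[0.002,-0.0025,-0.004],[0,0,0],0],
    [[0.002,-0.0025,-0.008],[0,0,0],0],
    [[0.002,-0.0025,-0.012],[0,0,0],0],
    [[0.002,-0.0025,-0.016],[0,0,0],0],
    [[0.002,-0.0025,-0.02],[0,0,0],0],
    [[0.002,-0.0025,-0.023],[0,0,0],0],
    [[0.002,-0.0025,-0.026],[0,0,0],0],
    [[0.002,-0.0025,-0.028],[0,0,0],0],
    [[0.002,-0.0025,-0.03],[0,0,0],0],
    [[0.002,-0.0025,-0.03],[0,0,0],0],
    [[0.002,-0.0025,-0.03],[0,0,0],0],
    [[0.002,-0.0025,-0.03],[0,0,0],0]
  ]
}}

```text
clock: 17.67
tool_pos: [0.5706, -0.0029, 0.0251]
orientation: [-156.8, 90.0, 9.4]
force: [-3.7, -1.8, 4.1]
opening: 0.0499
```

```bash
cat >> h.py <<'E'
def rep():
    o=ctrl.get_obs();t=Rt()[0];f=np.array(o['force']);c,s=np.cos(A),np.sin(A)
    print('pl',np.round(topl(t),4),'z',round(t[2],4),'fx',c*f[0]+s*f[1],'fy',-s*f[0]+c*f[1],'fz',f[2],'clock',o['clock'],'open',o['opening'],o['orientation'].round(2))
E
python3 - <<'E'
from h import *
rep()
cal=ctrl.get_calibration('wrist');im=ctrl.snapshot('wrist');cv2.imwrite('pics/w9.png',im[100:400,100:560]); rep()
go(pl(.015,.0045,.025),-103.7)
E
```

```text
pl [0.0104 0.0043] z 0.0251 fx -3.19352892472487 fy -2.6198357965526182 fz 4.070867706930826 clock 17.6667 open 0.04988842635205104 [-156.82   89.97    9.43]
pl [0.0104 0.0042] z 0.0251 fx -2.2142476361981904 fy -2.214105680311648 fz 4.40167725629978 clock 17.7167 open 0.049872892033588065 [-157.33   89.97    8.92]
shift [0.0001, -0.0003, -0.0046] turn [-0.05, -0.03, 0.01]
```

View pics/w9.png

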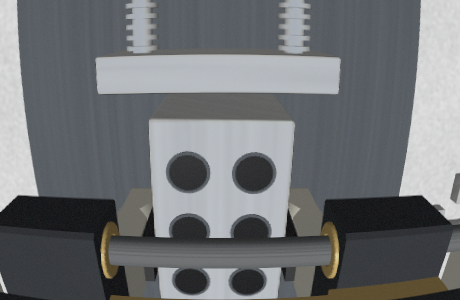

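The bar (mid 218) and block (mid 222) are centred within about 1–2 mm and parallel, with a few mm of gap. The block rests on the plate with a slight downward push. I advance gently.

>>> {"method": "drive_tool", "body": {
  "plan": [
    [[-0.0003,-0.0005,-0.002],[0,0,0],0],
    [[-0.0003,-0.0005,-0.004],[0,0,0],0],
    [[-0.0003,-0.0005,-0.006],[0,0,0],0],
    [[-0.0003,-0.0005,-0.008],[0,0,0],0],
    [[-0.0003,-0.0005,-0.009],[0,0,0],0],
    [[-0.0003,-0.0005,-0.01],[0,0,0],0],
    [[-0.0003,-0.0005,-0.01],[0,0,0],0],
    [[-0.0003,-0.0005,-0.01],[0,0,0],0],
    [[-0.0003,-0.0005,-0.01],[0,0,0],0]
  ]
}}

```text
clock: 18.47
tool_pos: [0.5801, -0.0047, 0.0251]
orientation: [-100.2, 90.0, 66.0]
force: [-2.5, 3.5, -1.7]
opening: 0.0496
```

Run:
```python
from h import *
rep()
im=ctrl.snapshot('wrist');cv2.imwrite('pics/w10.png',im[100:400,100:560]);rep()
```

```text
pl [0.0201 0.0048] z 0.0251 fx -3.25897086456272 fy 2.7837806198255706 fz -1.6727508194455165 clock 18.4667 open 0.04958384192516807 [-100.21   89.99   66.05]
pl [0.0201 0.0048] z 0.0251 fx -2.925977075765208 fy 1.6506523555930548 fz -1.819492231809211 clock 18.5167 open 0.049835896244456196 [-130.47   89.99   35.78]
```

View pics/w10.png

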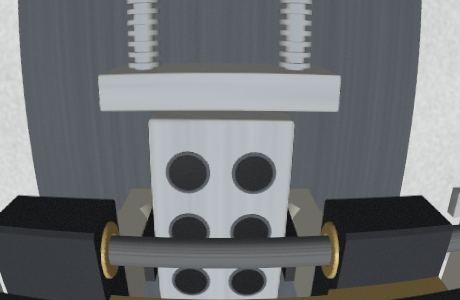

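>>> {"method": "drive_tool", "body": {
  "plan": [
    [[0,0,-0.001],[0,0,0],0],
    [[0,0,-0.002],[0,0,0],0],
    [[0,0,-0.003],[0,0,0],0],
    [[0,0,-0.004],[0,0,0],0],
    [[0,0,-0.005],[0,0,0],0],
    [[0,0,-0.005],[0,0,0],0],
    [[0,0,-0.005],[0,0,0],0],
    [[0,0,-0.005],[0,0,0],0]
  ]
}}

```text
clock: 19.18
tool_pos: [0.584, -0.0058, 0.0252]
orientation: [6.8, 89.9, 173.1]
force: [-7.6, 5.4, 2.6]
opening: 0.05
```

```bash
cat >> h.py <<'E'
def barrow():
    # row of the bar's top front edge: strongest bright->dark step beside the block, crop coords of im[100:400,100:560]
    r=[]
    for k in range(4):
        g=cv2.cvtColor(ctrl.snapshot('wrist'),cv2.COLOR_BGR2GRAY).astype(float)
        for cols in [(205,240),(402,430)]:
            p=g[150:260,cols[0]:cols[1]].mean(1);r.append(int(np.argmin(np.diff(p)))+50)
        rep()
    print(r)
E
python3 - <<'E'
from h import *
barrow()
for n in ['w9','w10']:
    g=cv2.cvtColor(cv2.imread(f'pics/{n}.png'),cv2.COLOR_BGR2GRAY).astype(float)
    print(n,[int(np.argmin(np.diff(g[50:160,a:b].mean(1))))+50 for a,b in [(105,140),(302,330)]])
E
```

```text
pl [0.0241 0.0047] z 0.0251 fx -8.11678620436902 fy 2.4149155655854484 fz 2.999989649899608 clock 19.2333 open 0.04974419669157828 [  6.91  89.92 173.17]
pl [0.0241 0.0047] z 0.0251 fx -8.09828334923118 fy 1.6164009628612774 fz 3.337963750313977 clock 19.2833 open 0.050258513016950515 [  7.3   89.92 173.57]
pl [0.0241 0.0046] z 0.0251 fx -8.912352936011171 fy 2.6832294142371347 fz 2.6164656326663662 clock 19.3333 open 0.049858858797749685 [  7.5   89.92 173.76]
pl [0.0241 0.0047] z 0.0251 fx -9.168075241673474 fy 3.2486328638941644 fz 1.865318864304202 clock 19.3833 open 0.049807605671691214 [  8.17  89.92 174.43]
[110, 111, 110, 111, 110, 111, 110, 111]
w9 [93, 93]
w10 [110, 111]
```

>>> {"method": "drive_tool", "body": {
  "plan": [
    [[0,0,-0.001],[0,0,0],0],
    [[0,0,-0.002],[0,0,0],0],
    [[0,0,-0.003],[0,0,0],0],
    [[0,0,-0.004],[0,0,0],0],
    [[0,0,-0.0045],[0,0,0],0],
    [[0,0,-0.0045],[0,0,0],0],
    [[0,0,-0.0045],[0,0,0],0],
    [[0,0,-0.0045],[0,0,0],0],
    [[0,0,-0.0045],[0,0,0],0],
    [[0,0,-0.0045],[0,0,0],0]
  ]
}}

```text
clock: 20.22
tool_pos: [0.5866, -0.0066, 0.0251]
orientation: [11.9, 89.8, 178.1]
force: [-9.4, 6.0, 5.4]
opening: 0.0495
```

Run:
```python
from h import *
barrow()
g0=ctrl.snapshot('top')
im=ctrl.snapshot('wrist');s=ctrl.snapshot('scene')
cv2.imwrite('pics/w11.png',np.hstack([im[80:400,100:560],cv2.resize(s[200:340,210:420],(480,320),interpolation=cv2.INTER_CUBIC)[:,:340]]))
```

```text
pl [0.0268 0.0045] z 0.0252 fx -11.536056583177984 fy 2.5343516644933053 fz 4.548451429333987 clock 20.2667 open 0.04982665997663287 [ 11.4   89.77 177.68]
pl [0.0268 0.0045] z 0.0251 fx -12.452824039323554 fy 2.9248649078743103 fz 5.699249048100756 clock 20.3167 open 0.04970003594233628 [ 11.4   89.77 177.67]
pl [0.0268 0.0045] z 0.0251 fx -11.728479706128244 fy 3.509036903686206 fz 5.058082205253026 clock 20.3667 open 0.04977209120838179 [ 11.94  89.76 178.21]
pl [0.0268 0.0045] z 0.0251 fx -12.276090706699744 fy 3.1982772950149365 fz 4.768528434025396 clock 20.4167 open 0.05006176312268192 [ 11.37  89.77 177.65]
[111, 111, 111, 111, 111, 111, 111, 111]
```

View pics/w11.png

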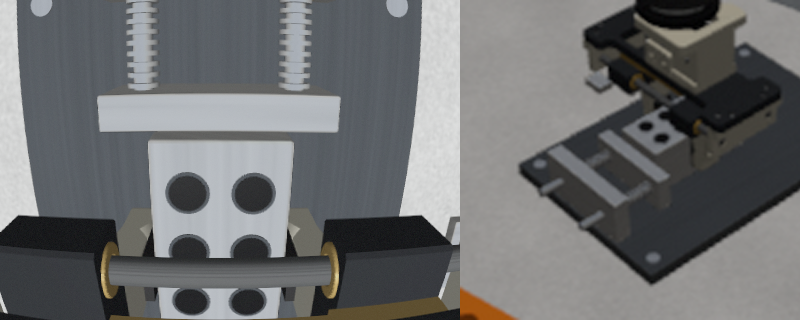

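The bar's front face is flush with the block's end, parallel and centred (bar mid 218, block mid 221), with the springs visibly compressed. Estimated push-in is about 10 mm, or 8 N by the spring. I hold, do a last check and hand in.

Run:
```python
from h import *
for k in range(8): ctrl.snapshot('wrist')
im=ctrl.snapshot('scene');cv2.imwrite('pics/end.png',im)
for n,z in [('scraper_center',.025),('block_center',.039),('chip1_center',.0045)]:
    for d in ctrl.landmark_of('scene',n)[:3]: 
        w=onz('scene',d['pixel'],z);print(n,d['confidence'],w,topl(w))
rep()
ctrl.close_job()
rep()
```

```text
scraper_center 0.71 [0.45605624 0.29083565 0.025     ] [np.float64(-0.1704711282503174), np.float64(0.2625308174423949)]
scraper_center 0.36 [ 0.54854135 -0.13977612  0.025     ] [np.float64(0.021367997542291316), np.float64(-0.13392567066668706)]
block_center 0.8 [ 0.58370271 -0.00770001  0.039     ] [np.float64(0.024248319013946314), np.float64(0.0027203137431572877)]
pl [0.0268 0.0045] z 0.0251 fx -11.233533418127903 fy 3.57215350768424 fz 4.9054188999940695 clock 21.1667 open 0.04960927814444279 [ 11.19  89.77 177.46]
the job is handed in; nothing more can be done
the job is handed in; nothing more can be done
```

I swept the three offcuts off the plate with the scraper, stood the scraper back on the bench, and pressed the tube block against the stop bar. I handed the job in at 21 s, still gripping and pressing; no verdict was reported.

**Last checks:**
- **Press force:** by position the bar is about 10 mm in, or about 8 N on the spring. The wrist reads 11–12 N along the plate. I take the difference to be friction, because the block is also pressed lightly onto the plate. Both values are inside 4.5–14 N.
- **Block:** the wrist view shows it 1–2 mm off the bar's centre and square within about 1°. The tool is tilted about 0.2° and the block sits flat on the plate.
- **Scraper:** it stands on the bench about where it started. The detector's second, weaker guess (0.36), at the other side of the plate, looks like a false hit.
- **Offcuts:** the final scene check did not detect them. Earlier pictures clearly show all three lying on the bench, and nothing went near them afterwards.

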